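# Load a kiln hearth with glass slabs for a colour comparison firing

### The arm

A 7-joint arm with a two-finger parallel gripper is mounted at the origin on the work surface. World frame = base frame: x ahead of the robot, y to its left, z up, the work surface at z = 0. Lengths are in m, angles in rad, forces in N, time in s.
With the tool pointing down it reaches from about 0.425 to 0.925 m from the base axis. Payload 6.8 kg.
Tool frame: the origin (TCP) lies between the finger pads; the fingertips stand 22 mm ahead of it and the grasp point (between the pads) lies 3 mm ahead of it; z points along the fingers, y is the line along which they close (so a half turn about z gives the same grasp; the last joint's range is limited). The gripper opens to 85 mm and grips with 20 to 120 N. Pads are 22 mm wide; open, the fingers measure 114 mm over their backs; the gripper's body (76 mm by 85 mm) begins 54 mm behind the grasp point. The pads swing forward as they close: fully open they stand 13 mm farther back than shut.
Start: joints at [-1.348, 0.477, 0.022, 1.555, -0.011, 1.109, -0.083], TCP at [0.219, 0.638, 0.23] pointing down, gripper open.
Joint ranges: [-2.96, 2.96], [-0.34, 2.1], [-1.41, 1.46], [0.24, 2.44], [-1.37, 4.51], [0.17, 1.92], [-2.96, 2.96]. Speed limits (rad/s): [2.39, 2.39, 3.14, 3.14, 3.14, 3.14, 3.14].

### API

Orientations are given as a unit quaternion [w, x, y, z].
In Python, from station import bot gives the robot as it stands.
- The arm moves only by the tool servo_tool, never from a script. Its argument "motion" is a list that holds one entry, the list of rows, each a list of 5 numbers: the opening, from 0 (shut) to 1 (fully open), then the shift along the world's x, y, z each as a share of 0.04 m, from -1 to 1, then the turn about the world's z as a share of 0.12 rad, from -1 to 1. A call has 1 to 20 rows; each row shifts and turns the commanded pose from where the row before left it; what a row does not reach is not made up. A row lasts 1/10 s, in which the tool goes at most 50 mm and 8.59 degrees, less where a joint would pass 70% of its speed; a pose out of reach is approached as far as the arm can. A call with a number of a shift or a turn outside -1 to 1 is refused whole. A call with a gripper value outside its range is refused whole. The fingers move at their own pace and stop on an object; "newtons" is the grip in N (left out, the last holds). Time passes only in rows, so rows that do not move let the fingers close. It gives the time, the measured TCP pose, the force, the opening and the grip force at its end, in the units of the state.
- bot.get_obs(): the state, without advancing time (a new reading comes with each control period).
- bot.read_camera(name): name is "scene" or "side" or "wrist"; returns (picture, depth): 384x512x3 uint8, red, green, blue; 384x512 float32, m along the optical axis (not along the pixel's ray), 0 where there is no reading.
- bot.get_calibration(name): a dict with "fovy" (degrees; the focal length in pixels is half the picture's height over the tangent of half this angle, whatever the lens; pixels are square), "cx", "cy" (the principal point, pixels), "k1" (the pictures are not rectified: a ray, as slopes to the right and down, at radius r is drawn at 1 + k1 r^2 times it, then the intrinsics apply), "view" (4x4, takes a point from world to camera coordinates). Camera axes: x right, y down, z forward; pixel columns grow to the right and rows downward; lengths in m; the calibration is good to about 2 mm. A picture is of the moment at which its call begins: read the wrist's pose just before it. get_calibration takes no time and is no camera call; for the wrist camera it gives the pose at the moment of the call.
- bot.hand_in(): hands the job in; it is judged then, once.
The state is a dict: "t": time; "q": joint angles; "joint_vel": joint speeds; "joint_torque": joint torques, N m; "eef_pos": TCP position; "tool_rot": TCP orientation; "contact_force": force on the tool from outside, world axes, zero at the start; "torque": the same for the moment, N m; "gripper_width": opening from 0.0 (shut) to 1.0 (fully open); "grasp_force": force on a finger pad.
Only numpy, scipy, OpenCV 4.12 (cv2) and the standard library are available. Lean on these libraries where they do the work, as an engineer would, in place of code of your own. Each camera call takes 0.05 s, during which the arm holds its last target. There are 200 camera calls.

### The job

Get the kiln ready for a colour comparison firing: push each standing glass slab over so that it lies on its white-coated face (never lift one while it is still standing), then lay each slab, white face still down, flat on the hearth directly behind the reference chip of its own colour, seen from the robot: lengthwise in line with the chip, a finger's width behind it, and square to the hearth. When all the slabs are in place, turn the programme drum on the controller until 4 stands in the middle of its window. A chip that gets knocked out of the row may be put back, and the kiln posts and the tools, jar and can around are to stay where they are.

Things in the scene. Friction and masses are not known exactly. Their poses are not given: they have to be found in the camera images.
- slab_blue: cut slab of blue glass, 26 mm thick, 50 wide, 96 long, about 0.34 kg, maybe absent; starts standing on the felt board. One broad face is coated white, the rest is coloured. Origin at its centre (48 mm above the felt standing, 13 mm above the surface lying). x: across the thickness, out of the coloured broad face (the white one looks to -x); y: across the width; z: lengthwise, up at the start
- slab_amber: cut slab of amber glass, 26 mm thick, 50 wide, 96 long, about 0.34 kg, maybe absent; starts standing on the felt board. One broad face is coated white, the rest is coloured. Origin at its centre (48 mm above the felt standing, 13 mm above the surface lying). x: across the thickness, out of the coloured broad face (the white one looks to -x); y: across the width; z: lengthwise, up at the start
- slab_green: cut slab of green glass, 26 mm thick, 50 wide, 96 long, about 0.34 kg, maybe absent; starts standing on the felt board. One broad face is coated white, the rest is coloured. Origin at its centre (48 mm above the felt standing, 13 mm above the surface lying). x: across the thickness, out of the coloured broad face (the white one looks to -x); y: across the width; z: lengthwise, up at the start
- slab_red: cut slab of red glass, 26 mm thick, 50 wide, 96 long, about 0.34 kg, maybe absent; starts standing on the felt board. One broad face is coated white, the rest is coloured. Origin at its centre (48 mm above the felt standing, 13 mm above the surface lying). x: across the thickness, out of the coloured broad face (the white one looks to -x); y: across the width; z: lengthwise, up at the start
- chip_blue: blue glass reference chip, 32 x 32 mm, 12 mm thick, 35 g, lying loose on the hearth, one of a row of four 90 mm apart; origin at the centre of its underside; z up
- chip_amber: amber glass reference chip, 32 x 32 mm, 12 mm thick, 35 g, lying loose on the hearth, one of a row of four 90 mm apart; origin at the centre of its underside; z up
- chip_green: green glass reference chip, 32 x 32 mm, 12 mm thick, 35 g, lying loose on the hearth, one of a row of four 90 mm apart; origin at the centre of its underside; z up
- chip_red: red glass reference chip, 32 x 32 mm, 12 mm thick, 35 g, lying loose on the hearth, one of a row of four 90 mm apart; origin at the centre of its underside; z up
- hearth: the fixed kiln hearth: a pale flat-topped base 250 mm deep (x), 400 mm wide (y); origin at the centre of its underside on the table, its top 50 mm higher. Its x axis points away from the robot, to the back; the chips lie in a row along y, about 65 mm to the robot's side of the centre line
- felt: the fixed grey felt-covered loading board, 230 x 420 mm, 6 mm thick, on which the slabs stand; origin at the centre of its underside, x away from the robot
- controller: the fixed kiln controller, a grey box with a black top 160 mm deep (x), 150 mm wide (y), 60 mm high; origin at the centre of its underside. The drum's axis stands vertical 15 mm to the robot's side of that centre; the metal-framed window lies 50 mm beyond the axis (+x of the box)
- drum (a joint): angle of the programme drum, 0 to 5.65 rad, growing as its knob is turned clockwise seen from above. The drum carries the numbers 0 to 9, pi/5 = 0.628 rad apart, upright as read from the robot's side: number k stands centred in the window at k x 0.628 rad. It has no clicks, stays where it is left and turns against about 0.04 N m of friction
- dial_grip (a point): the grip point of the drum's black bar knob, on its vertical axis, 77 mm above the table: the bar is 46 mm long, 14 mm thick and 22 mm high (66 to 88 mm above the table) on a round skirt of 23 mm radius. The point turns with the knob: the bar runs along its x axis, which is the box's x when the drum reads 0
- post1: a terracotta kiln post, 28 mm in diameter, 45 mm tall, standing loose near a back corner of the hearth; origin at its foot; leave alone
- post2: the second such kiln post, at the other back corner; leave alone
- hammer: a hammer lying on the table behind the hearth, 240 mm long; leave alone
- frit_jar: a jar of coloured glass grains, 66 mm in diameter, 85 mm tall, behind the felt board; leave alone
- wash_can: a can, 72 mm in diameter, 90 mm tall, behind the hearth; leave alone
- brush: a brush lying to the left of the felt board, 190 mm long; leave alone
- cutter: a brass-handled glass cutter lying on the robot's side of the felt board, 130 mm long; leave alone
Not all that is in view belongs to the job. Several things have the shape of the chip_blue; the one meant has the colours described above. There is more than one size of the slab_blue; the job needs the smaller.

How it is judged:
On the way, in this order (a step that is already met when the one before it is completed fails the run):
1. every slab lies on its white-coated face (angle between each of slab_blue, slab_amber, slab_green, slab_red's own x axis and vertical below 0.15 rad), for 0.2 s.
2. every slab lies on the hearth a finger's width behind the chip of its colour (angle between each of slab_blue, slab_amber, slab_green, slab_red's own x axis and vertical below 0.1 rad and (z of chip_blue in the frame of slab_blue between 0.068 and 0.096 m or z of chip_blue in the frame of slab_blue between -0.096 and -0.068 m) and y of chip_blue in the frame of slab_blue between -0.012 and 0.012 m and angle between the z axis of each of slab_blue, slab_amber, slab_green, slab_red and the x axis of hearth, either way round below 0.2 rad and x of each of slab_blue, slab_amber, slab_green, slab_red in the frame of hearth above -0.06 m and z of slab_blue in the frame of hearth between 0.058 and 0.068 m and z of each of chip_blue, chip_amber, chip_green, chip_red in the frame of hearth below 0.065 m and (angle between chip_blue's own z axis and vertical below 0.15 rad or angle between chip_blue's own z axis and vertical above 2.99 rad) and linear speed of each of slab_blue, slab_amber, slab_green, slab_red below 0.02 m/s and (z of chip_amber in the frame of slab_amber between 0.068 and 0.096 m or z of chip_amber in the frame of slab_amber between -0.096 and -0.068 m) and y of chip_amber in the frame of slab_amber between -0.012 and 0.012 m and z of slab_amber in the frame of hearth between 0.058 and 0.068 m and (angle between chip_amber's own z axis and vertical below 0.15 rad or angle between chip_amber's own z axis and vertical above 2.99 rad) and (z of chip_green in the frame of slab_green between 0.068 and 0.096 m or z of chip_green in the frame of slab_green between -0.096 and -0.068 m) and y of chip_green in the frame of slab_green between -0.012 and 0.012 m and z of slab_green in the frame of hearth between 0.058 and 0.068 m and (angle between chip_green's own z axis and vertical below 0.15 rad or angle between chip_green's own z axis and vertical above 2.99 rad) and (z of chip_red in the frame of slab_red between 0.068 and 0.096 m or z of chip_red in the frame of slab_red between -0.096 and -0.068 m) and y of chip_red in the frame of slab_red between -0.012 and 0.012 m and z of slab_red in the frame of hearth between 0.058 and 0.068 m and (angle between chip_red's own z axis and vertical below 0.15 rad or angle between chip_red's own z axis and vertical above 2.99 rad)), for 0.2 s.
3. the programme drum shows 4 (value of joint drum between 2.38327 and 2.64327 rad), for 0.2 s.
At the end, for the whole second after the job is handed in: Each slab rests flat on the hearth, white face down, behind its colour's chip: centre 68 to 96 mm from the chip's centre along the slab (gap about 4 to 32 mm), within 12 mm of line and 0.2 rad of square to the hearth; chip flat on the hearth; drum within 0.13 rad of number 4 (2.51 rad) (all of step 2 and all of step 3 and velocity of joint drum between -0.05 and 0.05 rad/s); the robot touches nothing.
It fails at once if one of the tools, the jar, the can or a kiln post is moved more than 30 mm (distance of any of hammer, frit_jar, wash_can, brush, cutter, post1, post2 from where it was at the start of the episode above 0.03 m).
It fails at once if a slab is lifted while it is still standing on end ((height (world z) of slab_blue above 0.115 m and angle between slab_blue's own z axis and vertical below 0.6 rad) or (height (world z) of slab_amber above 0.115 m and angle between slab_amber's own z axis and vertical below 0.6 rad) or (height (world z) of slab_green above 0.115 m and angle between slab_green's own z axis and vertical below 0.6 rad) or (height (world z) of slab_red above 0.115 m and angle between slab_red's own z axis and vertical below 0.6 rad)).
Of slab_blue, slab_amber, slab_green, slab_red only 3 to 4 are there at a start; the rules pass over those that are not, and their reading is None.
At some moment in a run one of chip_blue, chip_amber, chip_green, chip_red may be knocked a few centimetres aside while the robot is not near it.
Once in a run the grip may slacken for a moment while it holds something.
It also fails if it takes over 210 s, if anything falls off the work surface, if the arm or the gripper's body presses on something with over 40 N, if the wrist force passes 120 N, or if a joint passes its speed limit or range.

## Working session

There is one attempt and no reset: what is moved stays moved. The work goes in short steps, Python scripts to look and compute and a tool call to move; the robot and the scene stay as the last step left them, time stands still between calls to the robot, and variables do not carry over. Pictures are saved under pics/ and viewed, at most 16 in all, crops included, and the job is handed in when it is done.

Besides the shell and the picture viewer there is one more tool, called after "Call:" as name(argument=value, ...), one argument or row to a line, values as JSON. servo_tool: Moves the arm, as the interface text tells. Shift numbers are shares of 0.04 m and turn numbers shares of 0.12 rad, none past 1 either way. Its arguments: {"type":"object","properties":{"motion":{"type":"array"},"newtons":{"type":"number"}},"required":["motion"]}

```bash
ls; mkdir -p pics; cat > h.py <<'E'
import numpy as np, cv2
from station import bot
def shot(n):
    c=bot.get_calibration(n); p,d=bot.read_camera(n); return c,p,d
def K(c,p):
    f=p.shape[0]/2/np.tan(np.radians(c["fovy"])/2)
    return f
def slopes(c,uv,f):
    uv=np.atleast_2d(np.array(uv,float)); s=(uv-[c["cx"],c["cy"]])/f; r=s.copy()
    for _ in range(20): r=s/(1+c["k1"]*(r**2).sum(1,keepdims=True))
    return r
def ray(c,uv,f):
    r=slopes(c,uv,f); V=np.array(c["view"]); R,t=V[:3,:3],V[:3,3]
    return -R.T@t, np.c_[r,np.ones(len(r))]@R
def plane(c,uv,z,f):
    o,d=ray(c,uv,f); return o+d*((z-o[2])/d[:,2:])
def cloud(c,d,f):
    v,u=np.mgrid[:d.shape[0],:d.shape[1]]
    o,r=ray(c,np.c_[u.ravel(),v.ravel()],f)
    P=(o+r*d.ravel()[:,None]).reshape(*d.shape,3); P[d==0]=np.nan
    return P
E
python3 - <<'E'
from h import *
for n in ("scene","side","wrist"):
    c,p,d=shot(n); cv2.imwrite(f"pics/{n}0.png",p[:,:,::-1]); np.savez(f"pics/{n}0.npz",p=p,d=d); 
    V=np.array(c["view"]); print(n,c["fovy"],c["k1"],(-V[:3,:3].T@V[:3,3]).round(3),V[2,:3].round(2),(d==0).mean())
print(bot.get_obs())
a=[cv2.imread(f"pics/{n}0.png") for n in("scene","side")]
E
```

```text
pics
scene 43.14203793305185 0.0022179450674992313 [ 1.564 -0.799  0.967] [-0.64  0.53 -0.55] 0.021703084309895832
side 43.056500951584624 -0.10150663452312234 [-0.197 -0.836  0.915] [ 0.52  0.61 -0.6 ] 0.003957112630208333
wrist 62.91418010223915 -0.05096399708753591 [0.143 0.665 0.373] [ 0.3  -0.11 -0.95] 0.003977457682291667
{'t': 0.15, 'q': array([-1.34815454,  0.47758471,  0.02237842,  1.55618837, -0.01153995,
        1.10932541, -0.08309413]), 'joint_vel': array([-1.08960373e-04, -1.49267609e-03,  1.04540090e-03, -2.27522118e-03,
       -2.13463910e-05, -3.74618936e-04,  5.14739976e-04]), 'joint_torque': array([ 2.59082575e-03, -5.96922719e+01,  1.61004290e+00, -2.81489557e+01,
        1.26262449e-02,  6.53536466e-03,  1.43528479e-05]), 'eef_pos': array([0.21906905, 0.63798602, 0.22898198]), 'tool_rot': array([-7.67755180e-05,  1.64628986e-01,  9.86355323e-01, -6.84620329e-04]), 'contact_force': array([-0.35097379, -0.20817639, -0.34664523]), 'torque': array([-0.00123808, -0.02556821,  0.0130413 ]), 'grasp_force': 0.0, 'gripper_width': 0.9982953687863916}
```

View pics/scene0.png

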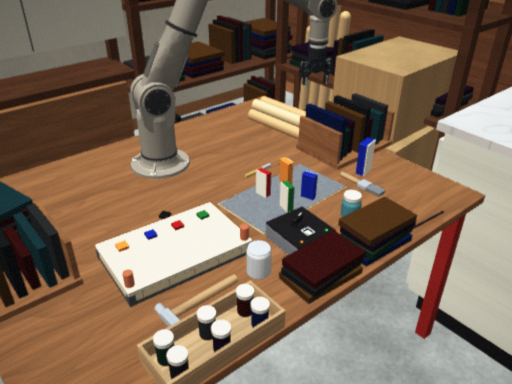

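View pics/side0.png

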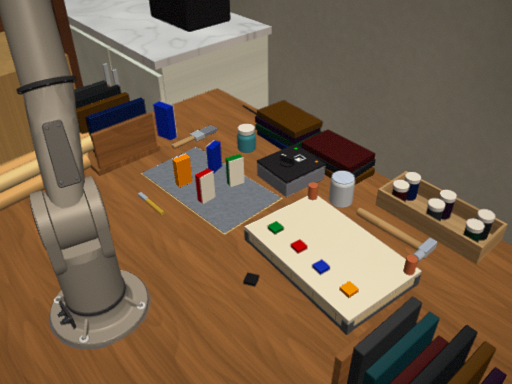

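The scene view shows the slabs on the felt: amber (286,170), red/white (264,182), green/white (287,195), blue (309,185). A larger blue decoy stands off the felt at (366,157). The side view shows chips on the hearth: green (276,228), red (299,246), blue (321,267), amber (349,289). A black decoy chip lies on the table at (251,279), with posts at (313,190) and (411,264).

```bash
cat >> h.py <<'E'
HUE={"amber":(8,20),"blue":(112,128),"green":(50,80),"red":(0,5)}
def masks(p):
    h=cv2.cvtColor(p,cv2.COLOR_RGB2HSV); H,S,V=[h[...,i].astype(int) for i in range(3)]
    m={k:(H>=a)&(H<=b)&(S>150)&(V>60) for k,(a,b) in HUE.items()}
    m["red"]|=(H>174)&(S>150)&(V>60)
    m["white"]=(S<60)&(V>120)
    return m
def comps(m,P,minpx=8):
    n,l,s,c=cv2.connectedComponentsWithStats(m.astype(np.uint8))
    for i in range(1,n):
        if s[i,4]<minpx: continue
        q=P[(l==i)]; q=q[~np.isnan(q).any(1)]
        if len(q)<5: continue
        yield c[i].round(0),s[i,4],q
E
cat > a.py <<'E'
from h import *
for n in ("scene","side"):
    z=np.load(f"pics/{n}0.npz");p,d=z["p"],z["d"];c=bot.get_calibration(n);f=K(c,p);P=cloud(c,d,f)
    inb=(P[...,0]>.2)&(P[...,0]<1)&(abs(P[...,1])<.85)&(P[...,2]>.005)&(P[...,2]<.16)
    print(n)
    for k,m in masks(p).items():
        for ce,a,q in comps(m&inb,P,15):
            print(k,ce,a,np.percentile(q,[3,50,97],axis=0).round(3).tolist())
E
python3 a.py
```

```text
scene
amber [388. 126.] 127 [[0.458, 0.83, 0.026], [0.472, 0.837, 0.091], [0.483, 0.846, 0.145]]
amber [320. 143.] 1255 [[0.274, 0.511, 0.009], [0.384, 0.517, 0.078], [0.483, 0.525, 0.144]]
amber [382. 146.] 19 [[0.487, 0.751, 0.01], [0.493, 0.786, 0.014], [0.498, 0.821, 0.019]]
amber [286. 170.] 269 [[0.416, 0.268, 0.021], [0.447, 0.274, 0.07], [0.467, 0.292, 0.103]]
amber [377. 218.] 1691 [[0.817, 0.157, 0.099], [0.879, 0.251, 0.103], [0.936, 0.356, 0.107]]
amber [244. 233.] 74 [[0.647, -0.095, 0.06], [0.658, -0.089, 0.078], [0.664, -0.074, 0.095]]
amber [ 70. 259.] 236 [[0.425, -0.543, 0.024], [0.459, -0.542, 0.088], [0.465, -0.528, 0.144]]
amber [122. 246.] 78 [[0.441, -0.403, 0.055], [0.458, -0.39, 0.061], [0.472, -0.375, 0.063]]
amber [353. 271.] 54 [[0.935, 0.041, 0.022], [0.94, 0.088, 0.025], [0.945, 0.12, 0.03]]
amber [128. 280.] 63 [[0.616, -0.458, 0.057], [0.621, -0.451, 0.082], [0.626, -0.441, 0.096]]
amber [299. 289.] 102 [[0.837, -0.088, 0.021], [0.896, -0.083, 0.024], [0.931, -0.078, 0.03]]
amber [ 73. 285.] 49 [[0.468, -0.575, 0.005], [0.472, -0.553, 0.012], [0.474, -
[... 5664 characters left out ...]
6, -0.246, 0.085], [0.928, -0.223, 0.088]]
white [401. 185.] 152 [[0.827, -0.263, 0.072], [0.846, -0.245, 0.084], [0.881, -0.221, 0.087]]
white [448. 195.] 151 [[0.887, -0.382, 0.076], [0.905, -0.365, 0.085], [0.929, -0.342, 0.088]]
white [142. 195.] 30 [[0.291, 0.288, 0.009], [0.299, 0.305, 0.012], [0.305, 0.325, 0.016]]
white [333. 255.] 9741 [[0.401, -0.448, 0.046], [0.519, -0.287, 0.05], [0.638, -0.074, 0.053]]
white [437. 204.] 178 [[0.828, -0.383, 0.069], [0.848, -0.363, 0.084], [0.893, -0.338, 0.087]]
white [481. 220.] 375 [[0.828, -0.502, 0.074], [0.873, -0.484, 0.085], [0.927, -0.461, 0.089]]
white [425. 248.] 263 [[0.697, -0.424, 0.01], [0.737, -0.416, 0.025], [0.777, -0.4, 0.029]]
```

View pics/wrist0.png

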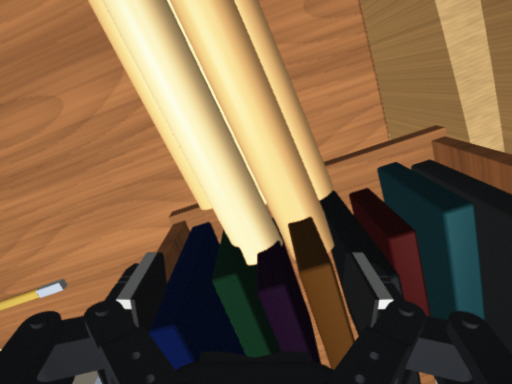

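Call:
servo_tool(
  motion=[
    [[0,0.58,-0.7,0.25,-0.86],[0,0.58,-0.7,0.25,-0.86],[0,0.58,-0.7,0.25,-0.86],[0,0.58,-0.7,0.25,-0.86],[0,0.58,-0.7,0.25,-0.86],[0,0.58,-0.7,0.25,-0.86],[0,0.58,-0.7,0.25,-0.86],[0,0.58,-0.7,0.25,-0.86],[0,0.58,-0.7,0,-0.86],[0,0.58,-0.7,0,-0.86],[0,0.58,-0.7,0,-0.86],[0,0.58,-0.7,0,-0.86],[0,0,0,0,0],[0,0,0,0,0],[0,0,0,0,0]],
  ],
)

```text
t: 1.65
eef_pos: [0.4967, 0.3036, 0.3094]
tool_rot: [-0.0, 0.706, 0.709, -0.0]
contact_force: [-0.1, 0.9, 0.3]
gripper_width: -0.0
grasp_force: 0.0
```

```bash
cat >> h.py <<'E'
def pose():
    o=bot.get_obs(); w,x,y,z=o["tool_rot"]
    ya=np.array([2*(x*y-w*z),1-2*(x*x+z*z)])
    return o["t"].__round__(2) if hasattr(o["t"],'__round__') else o["t"],np.round(o["eef_pos"],4),round(float(np.arctan2(ya[1],ya[0])),3),round(o["gripper_width"],3),o["grasp_force"],np.round(o["contact_force"],1)
def wshot(name):
    c,p,d=shot("wrist"); cv2.imwrite(f"pics/{name}.png",p[:,:,::-1]); f=K(c,p); return c,p,d,f,cloud(c,d,f)
def rect(q):
    (cx,cy),(w,h),a=cv2.minAreaRect((q[:,:2]*1000).astype(np.float32)); 
    return np.round([cx,cy,w,h,a],1)
E
python3 - <<'E'
from h import *
print(pose())
c,p,d,f,P=wshot("w1")
inb=(P[...,0]>.3)&(P[...,0]<.8)&(P[...,2]>.09)&(P[...,2]<.115)
for k,m in masks(p).items():
    for ce,a,q in comps(m&inb,P,60):
        print(k,ce,a,rect(q),np.median(q[:,2]).round(4))
E
```

```text
(1.65, array([0.4967, 0.3036, 0.3094]), 0.004, -0.0, 0.0, array([-0.1,  0.9,  0.3]))
blue [308. 181.] 739 [559.7 280.8  49.1  22.4  19.4] 0.1023
green [304. 257.] 742 [561.1 176.9  24.   48.8  78.3] 0.1018
red [209. 260.] 648 [442.  171.5  47.7  24.1   4.6] 0.1019
white [304. 170.] 197 [556.1 293.5  49.9   4.4  17.1] 0.0995
white [204. 167.] 181 [438.5 295.9   3.   49.8  86.4] 0.1005
```

View pics/w1.png

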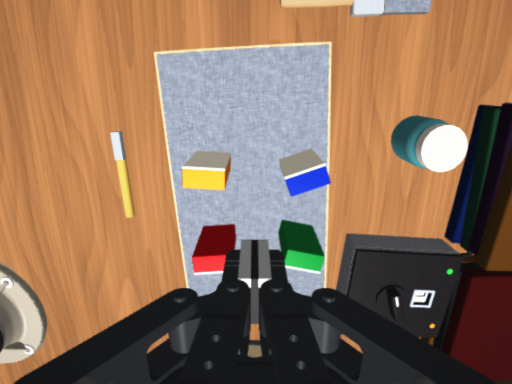

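The wrist view shows the felt from above: amber (206,172), blue (306,178), red (214,250), green (302,247). Amber and blue have their white faces on the upper (+y) side, and red and green on the lower (-y) side. There are two blue candidates: the slab on the felt, with a 49x26 mm top, and the taller one off the felt at (366,157) in the scene view. I choose the one on the felt and check it in a crop.

```bash
python3 - <<'E'
import cv2
a=cv2.imread("pics/w1.png")[130:290,160:350]; cv2.imwrite("pics/crop1.png",cv2.resize(a,None,fx=3,fy=3))
E
```

```text
(no output)
```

View pics/crop1.png

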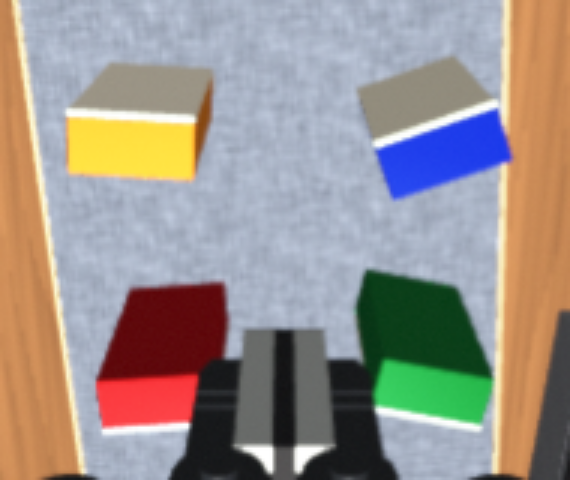

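Call:
servo_tool(
  motion=[
    [[0,-0.7,-0.95,-0.5,0],[0,-0.7,-0.95,-0.5,0],[0,0,0,-0.7,0],[0,0,0,-0.7,0],[0,0,0,-0.7,0],[0,0,0,-0.7,0],[0,0,0,-0.7,0],[0,0,0,-0.7,0],[0,0,0.3,0,0],[0,0,0.3,0,0],[0,0,0.3,0,0],[0,0,0.25,0,0],[0,0,0.25,0,0],[0,0,0.25,0,0],[0,0,0.25,0,0],[0,0,-0.8,0,0],[0,0,-0.8,0,0],[0,0,-0.4,0,0]],
  ],
  newtons=40,
)

```text
t: 3.5
eef_pos: [0.4429, 0.2218, 0.1027]
tool_rot: [0.0, 0.707, 0.707, -0.001]
contact_force: [-0.5, 0.1, 0.1]
gripper_width: 0.001
grasp_force: 0.0
```

The crop confirms the blue slab on the felt matches amber in size, with the white faces as stated. Now red.

Call:
servo_tool(
  motion=[
    [[0,0,-0.3,0,0],[0,0,-0.3,0,0],[0,0,-0.25,0,0],[0,0,-0.25,0,0],[0,0,-0.25,0,0],[0,0,-0.25,0,0],[0,0,-0.25,0,0],[0,0,0.9,0,0],[0,0,0.9,0,0],[0,0,0,1,0],[0,0,0,1,0],[0,0,0,1,0],[0,0.75,0.3,0.8,0.55],[0,0.75,0.3,0.8,0.55],[0,0.75,0.3,0,0.55],[0,0.75,0.3,0,0.55],[0,0,0,0,0.4]],
  ],
)

```text
t: 5.2
eef_pos: [0.5658, 0.2712, 0.2861]
tool_rot: [0.001, 0.587, 0.81, 0.0]
contact_force: [0.2, -0.2, -0.6]
gripper_width: 0.001
grasp_force: 0.0
```

```bash
python3 - <<'E'
from h import *
print(pose())
c,p,d,f,P=wshot("w2")
inb=(P[...,0]>.3)&(P[...,0]<.8)&(P[...,2]>.015)&(P[...,2]<.115)
for k,m in masks(p).items():
    for ce,a,q in comps(m&inb,P,60):
        print(k,ce,a,rect(q[q[:,2]>np.median(q[:,2])-.006]),np.median(q[:,2]).round(4))
E
```

```text
(5.2, array([0.5658, 0.2712, 0.2861]), 0.316, 0.001, 0.0, array([ 0.2, -0.2, -0.6]))
amber [171. 123.] 293 [462.1 282.2  21.2   1.1  87.9] 0.0671
blue [251. 156.] 936 [559.9 281.   49.2  22.4  19.9] 0.1023
green [226. 227.] 1556 [560.1 176.3  23.5  47.6  79. ] 0.0882
red [135. 204.] 2061 [442.9 171.7  49.1  24.2   4.6] 0.0885
white [402.   9.] 1416 [673.1 482.  104.1  31.4  19.6] 0.0175
white [152. 104.] 669 [437.8 296.3   3.5  50.2  86.8] 0.0745
white [251. 139.] 575 [555.8 293.3  49.3   2.5  20.1] 0.074
white [397. 166.] 2094 [726.1 318.3  57.5  57.2  19.9] 0.0849
white [123. 226.] 77 [443.9 157.6  49.5   3.4   5.3] 0.1019
white [103. 325.] 162 [422.4 -54.6  33.5  15.4  47.5] 0.0491
white [156. 344.] 82 [508.3 -64.4  30.8   9.   55.6] 0.05
```

View pics/w2.png

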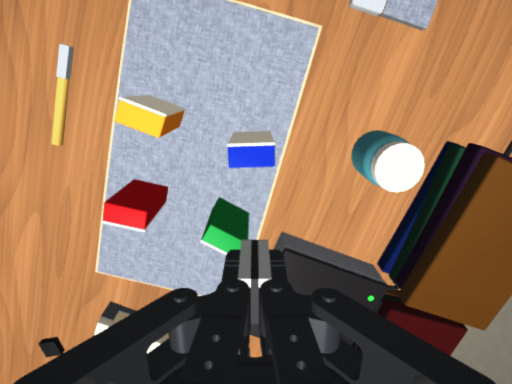

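The second wrist view shows all four still standing: amber (149,115), blue (251,150), red (135,205), green (227,226). The pushes fell short, probably because the arm lags the command before I reverse. I'll push blue lower, go further, and hold at the end.

Call:
servo_tool(
  motion=[
    [[0,0.2,-0.88,0,0],[0,0,0,-0.95,0],[0,0,0,-0.95,0],[0,0,0,-0.95,0],[0,0,0,-0.95,0],[0,0,0,-0.95,0],[0,-0.06,0.18,0,0],[0,-0.06,0.18,0,0],[0,-0.06,0.18,0,0],[0,-0.06,0.18,0,0],[0,-0.06,0.18,0,0],[0,-0.06,0.18,0,0],[0,-0.06,0.18,0,0]],
  ],
)

```text
t: 6.55
eef_pos: [0.5548, 0.287, 0.0986]
tool_rot: [0.0, 0.588, 0.809, 0.002]
contact_force: [-0.3, 0.5, 0.5]
gripper_width: 0.004
grasp_force: 0.0
```

Call:
servo_tool(
  motion=[
    [[0,-0.06,0.18,0,0],[0,-0.06,0.18,0,0],[0,-0.06,0.18,0,0],[0,0,0,0,0],[0,0,0,0,0]],
  ],
)

```text
t: 7.05
eef_pos: [0.5469, 0.3071, 0.0965]
tool_rot: [0.0, 0.588, 0.809, -0.0]
contact_force: [0.6, 0.0, 0.1]
gripper_width: -0.002
grasp_force: 0.0
```

```bash
python3 - <<'E'
from h import *
print(pose())
c,p,d,f,P=wshot("w3")
for n in ("scene",):
    c,p,d=shot(n);P=cloud(c,d,K(c,p))
    inb=(P[...,0]>.35)&(P[...,0]<.63)&(P[...,1]>.0)&(P[...,1]<.45)&(P[...,2]>.015)&(P[...,2]<.16)
    for k,m in masks(p).items():
        for ce,a,q in comps(m&inb,P,30):
            print(k,ce,a,np.percentile(q,[3,50,97],axis=0).round(3).tolist())
E
```

```text
(7.05, array([0.5469, 0.3071, 0.0965]), 0.314, -0.002, 0.0, array([0.6, 0. , 0.1]))
amber [286. 170.] 265 [[0.416, 0.268, 0.022], [0.447, 0.273, 0.069], [0.467, 0.29, 0.103]]
blue [316. 184.] 256 [[0.511, 0.293, 0.017], [0.545, 0.334, 0.03], [0.574, 0.387, 0.035]]
green [289. 185.] 34 [[0.548, 0.164, 0.098], [0.569, 0.175, 0.101], [0.587, 0.184, 0.105]]
red [267. 179.] 103 [[0.424, 0.162, 0.022], [0.467, 0.172, 0.088], [0.473, 0.18, 0.103]]
white [261. 182.] 204 [[0.421, 0.152, 0.02], [0.445, 0.156, 0.06], [0.468, 0.161, 0.098]]
white [284. 195.] 175 [[0.536, 0.155, 0.02], [0.562, 0.161, 0.062], [0.584, 0.168, 0.103]]
```

View pics/w3.png

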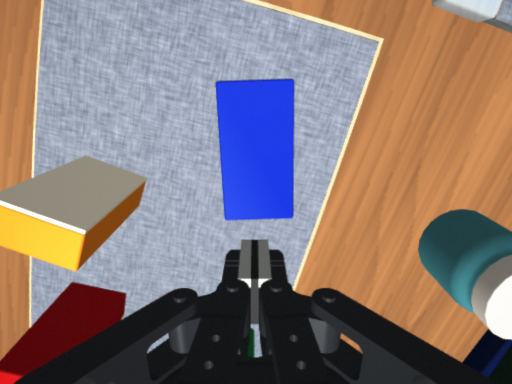

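The third wrist view shows blue lying flat, coloured face up, at (255,148). Now green.

Call:
servo_tool(
  motion=[
    [[0,0.12,-0.41,-0.05,-0.86],[0,0.12,-0.41,-0.05,-0.86],[0,0.12,-0.41,-0.05,-0.86],[0,0.12,-0.41,-0.05,-0.86],[0,0.12,-0.41,-0.05,-0.86],[0,-0.04,-0.2,0,0],[0,-0.04,-0.2,0,0],[0,-0.04,-0.2,0,0],[0,-0.04,-0.2,0,0],[0,-0.04,-0.2,0,0],[0,-0.04,-0.2,0,0],[0,-0.04,-0.2,0,0],[0,-0.04,-0.2,0,0],[0,-0.04,-0.2,0,0],[0,-0.04,-0.2,0,0],[0,0,0,0,0],[0,0,0,0,0]],
  ],
)

```text
t: 8.85
eef_pos: [0.5551, 0.145, 0.0867]
tool_rot: [-0.0, 0.775, 0.632, 0.0]
contact_force: [-0.2, 0.6, 0.1]
gripper_width: 0.003
grasp_force: 0.0
```

Call:
servo_tool(
  motion=[
    [[0,0,0.94,0,0.8],[0,0,0.94,0,0.8],[0,-0.97,0,0,0.8],[0,-0.97,0,0,0],[0,-0.97,0,0,0],[0,0,0,0,0],[0,0.02,-0.2,0,0],[0,0.02,-0.2,0,0],[0,0.02,-0.2,0,0],[0,0.02,-0.2,0,0],[0,0.02,-0.2,0,0],[0,0.02,-0.2,0,0],[0,0.02,-0.2,0,0],[0,0.02,-0.2,0,0],[0,0.02,-0.2,0,0],[0,0.02,-0.2,0,0],[0,0,0,0,0],[0,0,0,0,0]],
  ],
)

```text
t: 10.65
eef_pos: [0.4467, 0.1403, 0.0867]
tool_rot: [-0.0, 0.676, 0.737, 0.0]
contact_force: [0.0, -0.6, -0.4]
gripper_width: 0.002
grasp_force: 0.0
```

```bash
cat > s.py <<'E'
from h import *
print(pose())
for n in ("scene",):
    c,p,d=shot(n);P=cloud(c,d,K(c,p))
    inb=(P[...,0]>.35)&(P[...,0]<.63)&(P[...,1]>.0)&(P[...,1]<.45)&(P[...,2]>.015)&(P[...,2]<.16)
    for k,m in masks(p).items():
        for ce,a,q in comps(m&inb,P,30):
            print(k,ce,a,np.percentile(q,[3,50,97],axis=0).round(3).tolist())
E
python3 s.py
```

```text
(10.65, array([0.4467, 0.1403, 0.0867]), 0.085, 0.002, 0.0, array([ 0. , -0.6, -0.4]))
amber [286. 171.] 290 [[0.416, 0.267, 0.018], [0.448, 0.274, 0.066], [0.468, 0.29, 0.102]]
blue [315. 185.] 259 [[0.51, 0.293, 0.016], [0.545, 0.333, 0.03], [0.576, 0.387, 0.034]]
green [270. 208.] 276 [[0.526, 0.064, 0.02], [0.553, 0.106, 0.031], [0.578, 0.154, 0.035]]
red [250. 197.] 303 [[0.427, 0.059, 0.016], [0.456, 0.098, 0.029], [0.478, 0.15, 0.035]]
```

Call:
servo_tool(
  motion=[
    [[0,-0.1,0.75,0,-0.41],[0,-0.1,0.75,0,-0.41],[0,-0.05,0.75,0,-0.41],[0,0.01,0.2,0,0],[0,0.01,0.2,0,0],[0,0.01,0.2,0,0],[0,0.01,0.2,0,0],[0,0.01,0.2,0,0],[0,0.01,0.2,0,0],[0,0.01,0.2,0,0],[0,0.01,0.2,0,0],[0,0.01,0.2,0,0],[0,0.01,0.2,0,0],[0,0,0,0,0],[0.8,0,0,1,0],[0.8,0,0,1,0],[0.8,0.25,-0.6,1,0],[0.8,0.25,-0.6,1,0],[0.8,0.25,-0.6,0.5,0],[0.8,0,0,0,0]],
  ],
)

```text
t: 12.7
eef_pos: [0.4738, 0.2347, 0.2702]
tool_rot: [0.001, 0.731, 0.682, 0.003]
contact_force: [0.4, -0.3, -0.5]
gripper_width: 0.802
grasp_force: 0.0
```

```bash
cat > w.py <<'E'
import sys
from h import *
print(pose())
c,p,d,f,P=wshot(sys.argv[1])
lo,hi=float(sys.argv[2]),float(sys.argv[3])
inb=(P[...,0]>.3)&(P[...,0]<.8)&(P[...,2]>lo)&(P[...,2]<hi)
for k,m in masks(p).items():
    if k=="white": continue
    for ce,a,q in comps(m&inb,P,150):
        # colour-mask outline cast on the plane of the top
        zt=np.percentile(q[:,2],60); 
        n,l=cv2.connectedComponents((m&inb).astype(np.uint8)); v,u=np.where(l==l[int(ce[1]),int(ce[0])])
        g=plane(c,np.c_[u,v],zt,f)
        print(k,ce,a,rect(q),rect(g),zt.round(4))
E
python3 w.py w4 .02 .05
```

```text
(12.7, array([0.4738, 0.2347, 0.2702]), -0.069, 0.802, 0.0, array([ 0.4, -0.3, -0.5]))
blue [300.  57.] 3885 [536.5 344.3  50.7  95.4  19.8] [536.2 344.1  50.6  94.9  20. ] 0.0322
green [313. 238.] 2237 [548.2 113.4  95.4  49.4  78.2] [547.5 115.1  97.1  49.8  78. ] 0.0322
red [240. 246.] 2331 [448.2 107.1  49.9  96.1   4.8] [448.1 109.9  49.7  99.8   4.7] 0.0324
```

View pics/w4.png

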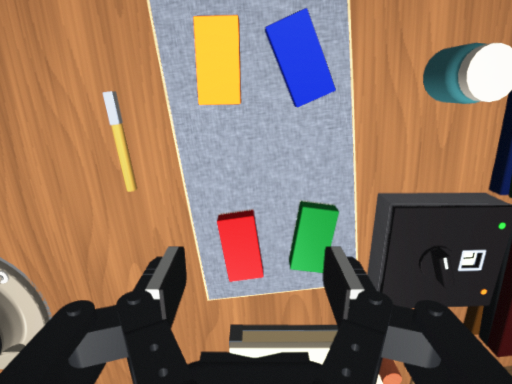

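All four slabs now lie coloured face up in the wrist view: amber (217,60), blue (300,57), red (240,246), green (314,238). Next I check how far the fingertips reach below the TCP and measure amber.

```bash
sed -i 's/"amber":(8,20)/"amber":(8,28)/' h.py; python3 w.py w5 .02 .05; python3 - <<'E'
from h import *
c,p,d,f,P=wshot("w6"); t=bot.get_obs()["eef_pos"]
Q=P-t
m=(abs(Q[...,0])<.075)&(abs(Q[...,1])<.03)&(Q[...,2]>-.05)
q=Q[m]; v,u=np.where(m); print(len(q),np.percentile(q,[0,5,50,95,100],axis=0).round(3).tolist())
for s in (-1,1):
    k=q[:,0]*s>0; print(s,np.percentile(q[k],[1,50,99],axis=0).round(3).tolist())
    lo=q[k][np.argsort(q[k][:,2])[:40]]; print(lo.mean(0).round(4))
E
```

```text
(12.75, array([0.472 , 0.2366, 0.2682]), -0.066, 0.801, 0.0, array([-0.9,  0.4, -0.3]))
amber [220.  60.] 3881 [441.4 348.7  95.4  49.9  86.7] [441.5 348.6  94.9  49.7  86.6] 0.0323
blue [303.  59.] 3944 [536.5 344.2  50.6  95.5  20. ] [536.  344.   50.8  94.8  20. ] 0.0322
green [314. 239.] 2168 [548.  113.5  96.6  49.1  77.9] [547.5 115.   96.9  49.8  78.2] 0.0322
red [242. 248.] 2344 [448.3 107.2  49.9  96.1   4.7] [448.2 110.   49.7  99.9   4.7] 0.0324
31659 [[-0.065, -0.017, 0.009], [-0.059, -0.008, 0.028], [0.003, 0.01, 0.071], [0.063, 0.018, 0.088], [0.07, 0.02, 0.093]]
-1 [[-0.063, -0.007, 0.016], [-0.039, 0.013, 0.071], [-0.001, 0.019, 0.091]]
[-0.0324  0.0026  0.0112]
1 [[0.002, -0.013, 0.016], [0.043, 0.008, 0.072], [0.068, 0.016, 0.091]]
[ 0.0356 -0.0026  0.0111]
```

```bash
python3 - <<'E'
from h import *
c=bot.get_calibration("wrist"); t=bot.get_obs()["eef_pos"]
V=np.array(c["view"]); f=192/np.tan(np.radians(c["fovy"])/2)
for dz in (.02,.01,0,-.01,-.022):
    q=V[:3,:3]@(t+[-.036,.0,dz])+V[:3,3]; s=q[:2]/q[2]; s=s*(1+c["k1"]*(s@s)); print(dz,(s*f+[c["cx"],c["cy"]]).round(1),q[2].round(3))
p=cv2.imread("pics/w6.png")[215:330,130:380]; cv2.imwrite("pics/crop2.png",cv2.resize(p,None,fx=3,fy=3))
E
```

```text
0.02 [175.1 278.8] 0.145
0.01 [179.9 267.1] 0.154
0 [184.1 256.8] 0.164
-0.01 [188.  247.5] 0.173
-0.022 [192.  237.7] 0.185
```

View pics/crop2.png

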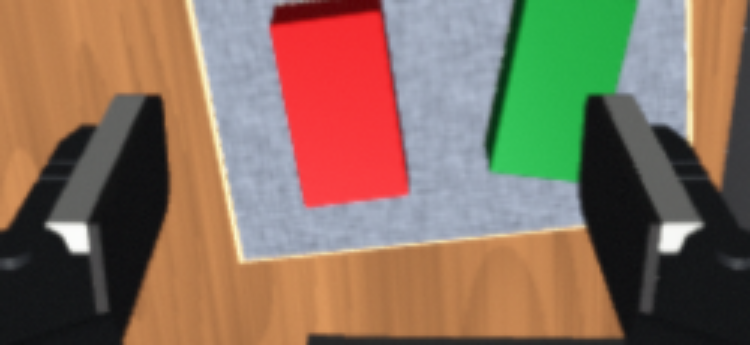

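The crop shows open fingertips at about (178,247) and (330,247), roughly level with the reported TCP when open. I'll descend low and verify by the grip. Green first.

Call:
servo_tool(
  motion=[
    [[0.85,0.38,-0.62,-0.94,-0.24],[0.85,0.38,-0.62,-0.94,-0.24],[0.85,0.38,-0.62,-0.94,-0.24],[0.85,0.38,-0.62,-0.94,-0.24],[0.85,0.38,-0.6,-0.94,-0.24],[0.85,0,0,-0.45,0],[0.85,0,0,-0.45,0],[0.85,0,0,-0.35,0],[0.85,0,0,0,0],[0.85,0,0,0,0]],
  ],
)

```text
t: 13.85
eef_pos: [0.5462, 0.1156, 0.0284]
tool_rot: [-0.0, 0.776, 0.631, -0.0]
contact_force: [-0.1, -1.1, 0.5]
gripper_width: 0.848
grasp_force: 0.0
```

```bash
python3 w.py w7 .015 .05
```

```text
(13.85, array([0.5462, 0.1156, 0.0284]), -0.205, 0.848, 0.0, array([-0.1, -1.1,  0.5]))
green [258. 248.] 15784 [548.7 113.3  96.   49.4  78.3] [548.7 114.   95.6  48.9  78.3] 0.0323
red [ 71. 258.] 9581 [446.8 127.5  51.9  56.1   4.1] [452.4 129.9  60.3  58.7   4.7] 0.0323
```

View pics/w7.png

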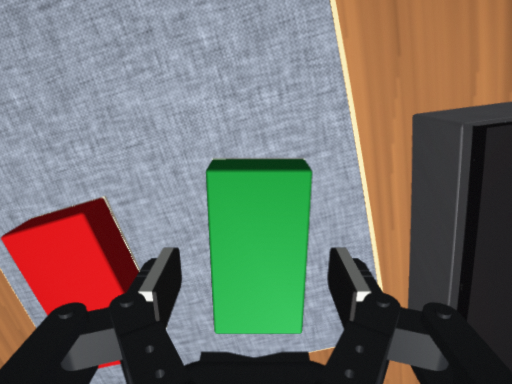

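The wrist view shows green at (258,248), centred and square between the fingers. Close.

Call:
servo_tool(
  motion=[
    [[0.4,0,0,0,0],[0.4,0,0,0,0],[0.4,0,0,0,0],[0.4,0,0,0,0],[0.4,0,0,0.25,0],[0.4,0,0,0.25,0],[0.4,0,0,0.25,0],[0.4,0,0,0,0]],
  ],
  newtons=80,
)

```text
t: 14.7
eef_pos: [0.5478, 0.1153, 0.0606]
tool_rot: [0.001, 0.776, 0.631, 0.001]
contact_force: [-0.2, -0.1, -0.5]
gripper_width: 0.397
grasp_force: 0.0
```

```bash
python3 - <<'E'
from h import *
print(pose())
c,p,d,f,P=wshot("w8"); m=masks(p)["green"]&(P[...,2]>.02)&(P[...,2]<.12)
q=P[m]; print(q.mean(0),rect(q)); A=np.c_[q[:,:2],np.ones(len(q))]; print(np.linalg.lstsq(A[::7],q[::7,2],rcond=None)[0])
E
```

```text
(14.7, array([0.5478, 0.1153, 0.0606]), -0.206, 0.397, 0.0, array([-0.2, -0.1, -0.5]))
[0.54982148 0.11972272 0.03231946] [548.6 113.3  96.1  49.1  78.2]
[-0.01546525 -0.00779191  0.04176305]
```

The grip missed: the fingers sit higher than stated. I'll reopen, go lower, and watch for contact.

Call:
servo_tool(
  motion=[
    [[0.85,0,0,0,0],[0.85,0,0,0,0],[0.85,0,0,0,0],[0.85,0,0,0,0],[0.85,0,0,-0.4,0],[0.85,0,0,-0.4,0],[0.85,0,-0.02,-0.3,0],[0.85,0,0,0,0],[0.85,0,0,0,0]],
  ],
)

```text
t: 15.65
eef_pos: [0.5463, 0.1139, 0.014]
tool_rot: [-0.0, 0.776, 0.63, -0.001]
contact_force: [-0.4, -0.7, -0.9]
gripper_width: 0.85
grasp_force: 0.0
```

Call:
servo_tool(
  motion=[
    [[0.4,0,0,0,0],[0.4,0,0,0,0],[0.4,0,0,0,0],[0.4,0,0,0,0]],
  ],
)

```text
t: 16.05
eef_pos: [0.5475, 0.1143, 0.0159]
tool_rot: [0.0, 0.776, 0.631, 0.001]
contact_force: [-0.3, -0.2, 4.7]
gripper_width: 0.56
grasp_force: 83.3
```

Green is gripped (83 N). Lift and carry to a survey pose over the hearth.

Call:
servo_tool(
  motion=[
    [[0.4,0,0,0.5,0],[0.4,0,0,0.8,0],[0.4,0,0,1,0],[0.4,0,0,1,0],[0.4,0.09,-0.52,0.18,0.95],[0.4,0.09,-0.52,0.18,0.95],[0.4,0.09,-0.52,0.18,0.95],[0.4,0.09,-0.52,0.18,0.95],[0.4,0.09,-0.52,0.18,0.95],[0.4,0.09,-0.52,0.18,0.95],[0.4,0.09,-0.52,0.18,0.95],[0.4,0.09,-0.52,0.18,0.95],[0.4,0.09,-0.52,0.18,0.95],[0.4,0.09,-0.52,0.18,0.95],[0.4,0.09,-0.52,0.18,0.95],[0.4,0.09,-0.52,0.18,0.95],[0.4,0.09,-0.52,0.18,0.95],[0.4,0.09,-0.52,0.18,0.95],[0.4,0.09,-0.52,0.18,0.95],[0.4,0,0,0,0]],
  ],
)

```text
t: 18.05
eef_pos: [0.6002, -0.2022, 0.2558]
tool_rot: [0.001, 0.035, 0.999, -0.001]
contact_force: [0.1, -0.4, -3.0]
gripper_width: 0.559
grasp_force: 83.7
```

```bash
cat > w.py <<'E'
import sys
from h import *
print(pose())
c,p,d,f,P=wshot(sys.argv[1])
lo,hi=float(sys.argv[2]),float(sys.argv[3])
inb=(P[...,0]>.3)&(P[...,0]<.8)&(P[...,2]>lo)&(P[...,2]<hi)
for k,m in masks(p).items():
    if k=="white": continue
    for ce,a,q in comps(m&inb,P,100):
        zt=np.percentile(q[:,2],60); q=q[abs(q[:,2]-zt)<.004]
        print(k,ce,a,rect(q),zt.round(4))
E
python3 w.py w9 .053 .07; python3 s.py|head -1; python3 - <<'E'
from h import *
for n in ("scene","side"):
    c,p,d=shot(n);f=K(c,p)
    P=cloud(c,d,f)
    # hearth extents
    inb=(P[...,2]>.04)&(P[...,2]<.06)&(P[...,0]>.38)&(P[...,0]<.68)&(P[...,1]<-.05)&(P[...,1]>-.49)
    m=masks(p)["white"]&inb; n_,l,s,_=cv2.connectedComponentsWithStats(m.astype(np.uint8)); i=1+s[1:,4].argmax()
    v,u=np.where(l==i); print(n,rect(plane(c,np.c_[u,v],.05,f)))
E
```

```text
(18.05, array([ 0.6002, -0.2022,  0.2558]), 1.501, 0.559, 83.73974204063416, array([ 0.1, -0.4, -3. ]))
amber [62. 34.] 1142 [ 453.  -387.4   33.1   31.1   84. ] 0.0624
amber [ 54. 182.] 142 [ 605.2 -435.7   24.3    7.7   25.4] 0.0636
amber [357. 190.] 101 [638.9 -87.3   7.3  23.8  39.4] 0.064
blue [152.  29.] 1087 [ 456.8 -293.7   31.6   31.4   84.6] 0.0624
green [335.  32.] 1080 [ 472.1 -113.8   31.2   30.5   87.4] 0.0623
red [242.  34.] 1083 [ 468.4 -206.2   30.9   31.1   86. ] 0.0623
(18.1, array([ 0.6001, -0.1998,  0.255 ]), 1.5, 0.561, 83.73509287834167, array([-0.4,  0.4, -2.4]))
scene [ 535.  -258.3  401.2  258.3   85.5]
side [ 523.4 -259.1  403.1  250.2   85.5]
```

View pics/w9.png

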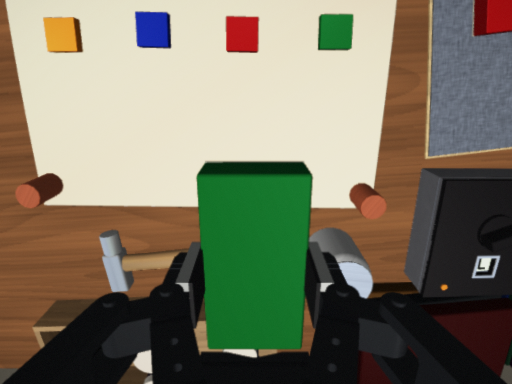

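The survey shows the chips in a row: amber (62,34), blue (152,29), red (242,34), green (335,32). Their tops are at 62 mm and about 31 mm square, as they must be. Posts are at (40,190) and (367,200), and green is held straight. Now place green.

Call:
servo_tool(
  motion=[
    [[0.4,-0.29,0.5,-0.97,-0.07],[0.4,-0.29,0.5,-0.97,0],[0.4,-0.29,0.5,-0.97,0],[0.4,-0.29,0.5,-0.97,0],[0.4,0,0,-0.3,0],[0.4,0,0,-0.3,0],[0.4,0,0,-0.25,0],[0.4,0,0,-0.1,0],[0.4,0,0,0,0],[0.4,0,0,0,0]],
  ],
)

```text
t: 19.25
eef_pos: [0.555, -0.1183, 0.0622]
tool_rot: [0.001, 0.038, 0.999, -0.0]
contact_force: [-0.1, -0.8, -2.5]
gripper_width: 0.559
grasp_force: 83.7
```

Call:
servo_tool(
  motion=[
    [[0.4,0,-0.04,-0.07,0],[0.4,0,0,0,0],[0.72,0,0,0,0],[0.72,0,0,0,0],[0.72,0,0,0.2,0],[0.72,0,0,1,0],[0.72,0,0,1,0],[0.85,-0.22,0.47,0.5,-0.98],[0.85,-0.22,0.47,0.5,-0.98],[0.85,-0.22,0.47,0,-0.98],[0.85,-0.22,0.47,0,-0.98],[0.85,-0.22,0.47,0,-0.98],[0.85,-0.22,0.47,0,-0.98],[0.85,-0.22,0.47,0,-0.98],[0.85,-0.22,0.47,0,-0.98],[0.85,-0.22,0.47,0,-0.98],[0.85,-0.22,0.47,0,-0.98],[0.85,-0.22,0.47,0,-0.98],[0.85,-0.22,0.47,0,-0.98],[0.85,0,0,0,0]],
  ],
)

```text
t: 21.25
eef_pos: [0.4477, 0.1087, 0.1871]
tool_rot: [-0.0, 0.676, 0.737, 0.0]
contact_force: [-0.2, 0.2, 0.1]
gripper_width: 0.852
grasp_force: 0.0
```

```bash
python3 w.py w10 .015 .08
```

```text
(21.25, array([0.4477, 0.1087, 0.1871]), 0.086, 0.852, 0.0, array([-0.2,  0.2,  0.1]))
red [254. 172.] 4664 [447.9 107.1  49.2  95.7   4.7] 0.0325
```

Call:
servo_tool(
  motion=[
    [[0.85,0,-0.02,-0.95,0],[0.85,0,-0.02,-0.95,0],[0.85,0,0,-0.95,0],[0.85,0,0,-0.95,0],[0.85,0,0,-0.47,0],[0.85,0,0,0,0],[0.85,0,0,0,0],[0.4,0,0,0,0],[0.4,0,0,0,0],[0.4,0,0,0,0],[0.4,0,0,0,0],[0.4,0,0,0.5,0],[0.4,0,0,0.8,0],[0.4,0,0,1,0],[0.4,0,0,1,0]],
  ],
)

```text
t: 22.8
eef_pos: [0.4479, 0.1044, 0.1496]
tool_rot: [-0.0, 0.677, 0.736, -0.0]
contact_force: [0.7, 1.1, -3.6]
gripper_width: 0.555
grasp_force: 86.0
```

```bash
python3 - <<'E'
from h import *
print(pose())
E
python3 w.py w11 .05 .2
```

```text
(22.8, array([0.4479, 0.1044, 0.1496]), 0.085, 0.555, 85.987468957901, array([ 0.7,  1.1, -3.6]))
(22.8, array([0.4479, 0.1044, 0.1496]), 0.085, 0.555, 85.987468957901, array([ 0.7,  1.1, -3.6]))
red [254. 245.] 19342 [448.5 106.7  50.   96.7   4.9] 0.1641
```

Call:
servo_tool(
  motion=[
    [[0.4,0.22,-0.66,0.2,0.98],[0.4,0.22,-0.66,0.2,0.98],[0.4,0.22,-0.66,0,0.98],[0.4,0.22,-0.66,0,0.98],[0.4,0.22,-0.66,0,0.98],[0.4,0.22,-0.66,0,0.98],[0.4,0.22,-0.66,0,0.98],[0.4,0.22,-0.66,0,0.98],[0.4,0.22,-0.66,0,0.98],[0.4,0.22,-0.66,0,0.98],[0.4,0.22,-0.66,0,0.98],[0.4,0.22,-0.66,0,0.98],[0.4,0,0,0,0]],
  ],
)

```text
t: 24.15
eef_pos: [0.5541, -0.2172, 0.1645]
tool_rot: [0.001, 0.039, 0.999, -0.002]
contact_force: [-0.6, 0.1, -3.6]
gripper_width: 0.558
grasp_force: 86.0
```

```bash
python3 w.py w12 .05 .2
```

```text
(24.15, array([ 0.5541, -0.2172,  0.1645]), 1.493, 0.558, 85.99766492843628, array([-0.6,  0.1, -3.6]))
amber [ 32. 122.] 1771 [ 483.9 -392.3   33.4   31.7   85.4] 0.0622
amber [ 13. 255.] 216 [ 596.6 -444.    15.9    3.2   86.3] 0.07
amber [ 14. 278.] 316 [ 613.6 -434.2    6.1   20.8   68. ] 0.0903
amber [418. 284.] 1414 [645.9 -79.3  28.4  24.5  48.5] 0.094
blue [142.  73.] 1810 [ 456.8 -293.7   31.6   30.8   84.4] 0.0624
green [384.  75.] 1785 [ 471.6 -113.7   31.7   30.2   86.6] 0.0622
green [377. 184.] 7120 [ 556.  -120.2   50.    94.5   85.2] 0.0761
red [261.  78.] 1853 [ 468.  -205.8   31.2   31.4   84.8] 0.0623
red [254. 249.] 18415 [ 552.6 -217.1   50.2   96.6   85.7] 0.1789
```

View pics/w12.png

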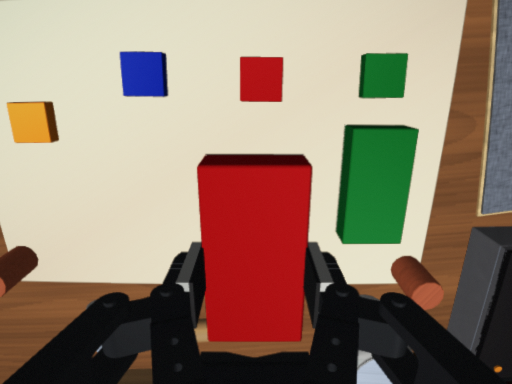

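The view shows red held over the hearth, green placed behind its chip, and the amber chip now knocked back to (32,122), at (0.484,-0.392). I'll place amber behind it where it now lies. Set red down.

Call:
servo_tool(
  motion=[
    [[0.4,-0.08,0.12,-0.9,0],[0.4,0,0,-0.9,0],[0.4,0,0,-0.4,0],[0.4,0,0,-0.25,0],[0.4,0,0,-0.14,0],[0.4,0,0,0,0],[0.4,0,0,0,0],[0.4,0,0,0,0]],
  ],
)

```text
t: 25.0
eef_pos: [0.5514, -0.2067, 0.0618]
tool_rot: [0.0, 0.037, 0.999, 0.0]
contact_force: [-3.3, 3.0, 8.1]
gripper_width: 0.559
grasp_force: 87.3
```

Call:
servo_tool(
  motion=[
    [[0.72,0,0,0,0],[0.72,0,0,0,0],[0.72,0,0,0,0],[0.72,0,0,0.4,0],[0.72,0,0,1,0],[0.72,0,0,1,0],[0.72,0,0,1,0],[0.72,0,0,0,0]],
  ],
)

```text
t: 25.8
eef_pos: [0.5546, -0.2089, 0.2023]
tool_rot: [0.005, 0.038, 0.999, -0.001]
contact_force: [0.0, -0.0, -0.4]
gripper_width: 0.718
grasp_force: 0.0
```

```bash
python3 w.py w13 .05 .2
```

```text
(25.8, array([ 0.5546, -0.2089,  0.2023]), 1.495, 0.718, 0.0, array([ 0. , -0. , -0.4]))
amber [ 50. 116.] 1339 [ 483.9 -391.8   32.5   30.8   85. ] 0.0623
amber [ 14. 257.] 613 [ 609.1 -445.    26.5   27.3    2.1] 0.095
amber [391. 261.] 1039 [646.4 -80.9  27.5  26.7  49.8] 0.0943
blue [147.  74.] 1349 [ 456.5 -293.7   31.5   30.3   85. ] 0.0624
green [358.  75.] 1336 [ 471.5 -113.5   31.6   29.5   86.3] 0.0623
green [353. 171.] 5452 [ 556.1 -120.2   49.4   94.    85.9] 0.0762
red [250.  78.] 1361 [ 467.9 -205.8   30.5   30.3   85.6] 0.0623
red [256. 170.] 5656 [ 549.7 -206.8   49.    95.3   85.8] 0.0763
```

Call:
servo_tool(
  motion=[
    [[0.85,-0.03,0.99,0,-0.68],[0.85,-0.03,0.99,0,-0.68],[0.85,-0.03,0.99,0,-0.68],[0.85,-0.03,0.99,0,-0.68],[0.85,-0.03,0.99,0,-0.68],[0.85,-0.03,0.99,0,-0.68],[0.85,-0.03,0.99,0,-0.68],[0.85,-0.03,0.99,0,-0.68],[0.85,-0.03,0.99,0,-0.68],[0.85,-0.03,0.99,0,-0.68],[0.85,-0.03,0.99,0,-0.68],[0.85,-0.03,0.99,0,-0.68],[0.85,-0.03,0.99,0,-0.68],[0.85,-0.03,0.99,0,-0.68],[0.85,0,0,0,0],[0.85,0,0,0,0],[0.85,0,0,0,0]],
  ],
)

```text
t: 27.55
eef_pos: [0.5343, 0.3453, 0.1953]
tool_rot: [0.0, 0.572, 0.82, -0.001]
contact_force: [1.0, -0.2, -0.1]
gripper_width: 0.849
grasp_force: 0.0
```

```bash
python3 w.py w14 .015 .08
```

```text
(27.55, array([0.5343, 0.3453, 0.1953]), 0.352, 0.849, 0.0, array([ 1. , -0.2, -0.1]))
amber [168. 133.] 5067 [441.4 349.3  95.7  50.4  86.7] 0.0324
blue [256. 169.] 4493 [536.9 344.6  49.4  95.5  19.8] 0.0324
```

Call:
servo_tool(
  motion=[
    [[0.85,0.06,0,-0.95,0],[0.85,0,0,-0.95,0],[0.85,0,0,-0.95,0],[0.85,0,0,-0.95,0],[0.85,0,0,-0.67,0],[0.85,0,0,0,0],[0.85,0,0,0,0],[0.4,0,0,0,0],[0.4,0,0,0,0],[0.4,0,0,0,0],[0.4,0,0,0,0],[0.4,0,0,0.5,0],[0.4,0,0,0.8,0],[0.4,0,0,1,0],[0.4,0,0,1,0],[0.4,0,0,0,0]],
  ],
)

```text
t: 29.2
eef_pos: [0.5403, 0.349, 0.1568]
tool_rot: [0.002, 0.572, 0.82, 0.006]
contact_force: [0.8, 0.9, -3.1]
gripper_width: 0.557
grasp_force: 84.2
```

Call:
servo_tool(
  motion=[
    [[0.4,0,-0.95,0,0.56],[0.4,0,-0.95,0,0.56],[0.4,0,-0.95,0,0.56],[0.4,0,-0.95,0,0.56],[0.4,0,-0.95,0,0.56],[0.4,0,-0.95,0,0.56],[0.4,0,-0.95,0,0.56],[0.4,0,-0.95,0,0.56],[0.4,0,-0.95,0,0.56],[0.4,0,-0.95,0,0.56],[0.4,0,-0.95,0,0.56],[0.4,0,-0.95,0,0.56],[0.4,0,-0.95,0,0.56],[0.4,0,-0.95,0,0.56],[0.4,0,-0.95,0,0.56],[0.4,0,-0.95,0,0.56],[0.4,0,-0.95,0,0.56],[0.4,0,0,0,0],[0.4,0,0,0,0],[0.4,0,0,0,0]],
  ],
)

```text
t: 31.2
eef_pos: [0.5366, -0.2974, 0.1492]
tool_rot: [-0.0, 0.037, 0.999, 0.001]
contact_force: [-0.1, -0.2, -2.9]
gripper_width: 0.559
grasp_force: 84.2
```

```bash
python3 w.py w15 .05 .2
```

```text
(31.2, array([ 0.5366, -0.2974,  0.1492]), 1.497, 0.559, 84.1974949836731, array([-0.1, -0.2, -2.9]))
amber [123. 138.] 1910 [ 484.  -392.1   32.8   31.7   85.3] 0.0622
amber [ 82. 295.] 1296 [ 605.7 -446.8   19.4   28.9   38.1] 0.0941
amber [498. 295.] 865 [643.1 -89.7  10.3  26.2  70. ] 0.0745
blue [250.  89.] 1964 [ 456.8 -294.    30.4   30.8   84.1] 0.0623
blue [254. 255.] 17206 [ 539.4 -297.5   49.8   96.    85.8] 0.1612
green [493.  95.] 1549 [ 471.7 -114.9   30.8   30.5   87.4] 0.0621
green [475. 207.] 7797 [ 556.3 -120.4   51.    95.    85.7] 0.0759
red [372.  96.] 2079 [ 468.  -206.1   32.4   31.2   85.1] 0.0622
red [372. 203.] 8543 [ 549.6 -207.2   50.4   96.    85.8] 0.076
```

Call:
servo_tool(
  motion=[
    [[0.4,0,-0.07,-0.9,0],[0.4,0,0,-0.7,0],[0.4,0,0,-0.35,0],[0.4,0,0,-0.17,0],[0.4,0,0,0,0],[0.4,0,0,0,0]],
  ],
)

```text
t: 31.85
eef_pos: [0.5376, -0.3017, 0.0657]
tool_rot: [0.001, 0.037, 0.999, -0.0]
contact_force: [-0.3, -0.4, -3.6]
gripper_width: 0.552
grasp_force: 84.2
```

Call:
servo_tool(
  motion=[
    [[0.72,0,0,0,0],[0.72,0,0,0,0],[0.72,0,0,0,0],[0.72,0,0,0.4,0],[0.72,0,0,1,0],[0.72,0,0,1,0],[0.72,0,0,1,0],[0.72,0,0,0,0]],
  ],
)

```text
t: 32.65
eef_pos: [0.5399, -0.3039, 0.2084]
tool_rot: [0.006, 0.038, 0.999, -0.002]
contact_force: [0.2, 0.0, 0.2]
gripper_width: 0.721
grasp_force: 0.0
```

```bash
python3 w.py w16 .05 .2
```

```text
(32.65, array([ 0.5399, -0.3039,  0.2084]), 1.495, 0.721, 0.0, array([0.2, 0. , 0.2]))
amber [155. 122.] 1251 [ 483.7 -392.3   31.7   31.    85. ] 0.0622
amber [118. 256.] 902 [ 609.  -444.7   26.8   26.8   61.7] 0.0947
amber [478. 263.] 1111 [645.7 -81.2  27.5  26.7  81.6] 0.0937
blue [258.  82.] 1279 [ 456.6 -294.4   30.9   30.3   85.5] 0.0623
blue [257. 175.] 5255 [ 540.2 -302.    48.5   95.4   85.6] 0.0763
green [460.  86.] 1174 [ 471.7 -113.7   31.9   29.5   87.1] 0.0621
green [451. 178.] 4845 [ 556.  -120.4   50.1   94.1   85.4] 0.0761
red [358.  88.] 1352 [ 468.  -206.3   31.8   31.    85.3] 0.0622
red [358. 176.] 5727 [ 549.5 -207.5   50.4   95.8   85.7] 0.0761
```

Call:
servo_tool(
  motion=[
    [[0.85,-0.145,0.96,0,-0.76],[0.85,-0.145,0.96,0,-0.76],[0.85,-0.145,0.96,0,-0.76],[0.85,-0.145,0.96,0,-0.76],[0.85,-0.145,0.96,0,-0.76],[0.85,-0.145,0.96,0,-0.76],[0.85,-0.145,0.96,0,-0.76],[0.85,-0.145,0.96,0,-0.76],[0.85,-0.145,0.96,0,-0.76],[0.85,-0.145,0.96,0,-0.76],[0.85,-0.145,0.96,0,-0.76],[0.85,-0.145,0.96,0,-0.76],[0.85,-0.145,0.96,0,-0.76],[0.85,-0.145,0.96,0,-0.76],[0.85,-0.145,0.96,0,-0.76],[0.85,-0.145,0.96,0,-0.76],[0.85,-0.145,0.96,0,-0.76],[0.85,0,0,0,0],[0.85,0,0,0,0],[0.85,0,0,0,0]],
  ],
)

```text
t: 34.7
eef_pos: [0.4382, 0.3494, 0.2003]
tool_rot: [0.0, 0.727, 0.687, -0.001]
contact_force: [0.1, -0.3, 0.1]
gripper_width: 0.852
grasp_force: 0.0
```

```bash
python3 w.py w17 .015 .08
```

```text
(34.7, array([0.4382, 0.3494, 0.2003]), -0.056, 0.852, 0.0, array([ 0.1, -0.3,  0.1]))
amber [119.   2.] 229 [329.2 515.1   3.1  58.2  87.9] 0.02
amber [257. 167.] 4377 [441.1 349.1  94.9  49.4  86.9] 0.0324
```

Call:
servo_tool(
  motion=[
    [[0.85,0.07,0,-0.95,0],[0.85,0,0,-0.95,0],[0.85,0,0,-0.95,0],[0.85,0,0,-0.95,0],[0.85,0,0,-0.8,0],[0.85,0,0,0,0],[0.85,0,0,0,0],[0.4,0,0,0,0],[0.4,0,0,0,0],[0.4,0,0,0,0],[0.4,0,0,0,0],[0.4,0,0,0.5,0],[0.4,0,0,0.8,0],[0.4,0,0,1,0],[0.4,0,0,1,0],[0.4,0,0,0,0]],
  ],
)

```text
t: 36.35
eef_pos: [0.4439, 0.3535, 0.1553]
tool_rot: [-0.0, 0.726, 0.687, 0.006]
contact_force: [1.1, 0.6, -3.8]
gripper_width: 0.555
grasp_force: 85.1
```

Call:
servo_tool(
  motion=[
    [[0.4,0.16,-0.98,0.1,0.68],[0.4,0.16,-0.98,0.1,0.68],[0.4,0.16,-0.98,0,0.68],[0.4,0.16,-0.98,0,0.68],[0.4,0.16,-0.98,0,0.68],[0.4,0.16,-0.98,0,0.68],[0.4,0.16,-0.98,0,0.68],[0.4,0.16,-0.98,0,0.68],[0.4,0.16,-0.98,0,0.68],[0.4,0.16,-0.98,0,0.68],[0.4,0.16,-0.98,0,0.68],[0.4,0.16,-0.98,0,0.68],[0.4,0.16,-0.98,0,0.68],[0.4,0.16,-0.98,0,0.68],[0.4,0.16,-0.98,0,0.68],[0.4,0.16,-0.98,0,0.68],[0.4,0.16,-0.98,0,0.68],[0.4,0.16,-0.98,0,0.68],[0.4,0.16,-0.98,0,0.68]],
  ],
)

```text
t: 38.25
eef_pos: [0.5618, -0.3948, 0.1561]
tool_rot: [-0.0, 0.036, 0.999, 0.0]
contact_force: [0.8, -0.2, -4.5]
gripper_width: 0.559
grasp_force: 85.1
```

Call:
servo_tool(
  motion=[
    [[0.4,0,0,0,0],[0.4,0,0,0,0],[0.4,0,0,0,0]],
  ],
)

```text
t: 38.55
eef_pos: [0.5622, -0.3921, 0.1561]
tool_rot: [-0.0, 0.037, 0.999, 0.001]
contact_force: [0.8, 0.9, -4.0]
gripper_width: 0.556
grasp_force: 85.1
```

```bash
python3 w.py w18 .05 .2
```

```text
(38.55, array([ 0.5622, -0.3921,  0.1561]), 1.496, 0.556, 85.14859914779663, array([ 0.8,  0.9, -4. ]))
amber [245.  92.] 1912 [ 484.2 -392.6   31.2   31.3   84.7] 0.0623
amber [254. 253.] 18694 [ 565.9 -398.2   61.9   97.1   85.6] 0.1687
blue [379.  42.] 2215 [ 457.  -294.7   32.2   31.5   84.4] 0.0622
blue [370. 157.] 9022 [ 540.  -302.5   50.3   94.7   85.7] 0.0761
red [491.  53.] 1883 [ 467.9 -208.2   30.7   32.3   87.6] 0.062
red [480. 165.] 7708 [ 549.6 -208.2   50.5   95.8   86.5] 0.0759
```

View pics/w18.png

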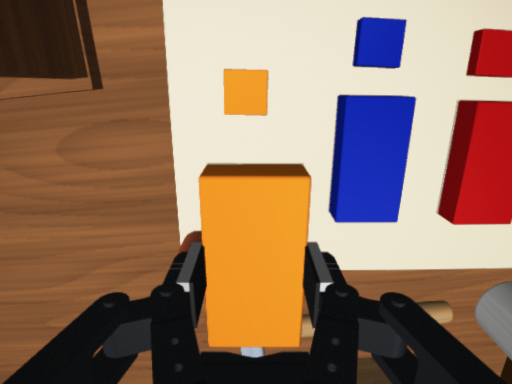

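The view shows amber held straight at (254,253), its chip at (245,92), and blue and red placed behind their chips. Set amber down.

Call:
servo_tool(
  motion=[
    [[0.4,-0.1,-0.1,-0.9,0],[0.4,0,0,-0.8,0],[0.4,0,0,-0.4,0],[0.4,0,0,-0.2,0],[0.4,0,0,0,0],[0.4,0,0,0,0]],
  ],
)

```text
t: 39.2
eef_pos: [0.5597, -0.3979, 0.066]
tool_rot: [0.001, 0.037, 0.999, -0.001]
contact_force: [0.0, 0.7, -3.8]
gripper_width: 0.552
grasp_force: 85.1
```

Call:
servo_tool(
  motion=[
    [[0.7,0,0,0,0],[0.7,0,0,0,0],[0.7,0,0,0,0],[0.7,0,0,0.4,0],[0.7,0,0,1,0],[0.7,0,0,1,0],[0.7,0,0,1,0],[0.7,0,0.8,0.8,0],[0.7,0,0.8,0.5,0],[0.7,0,0.8,0.5,0],[0.7,0,0.8,0,0],[0.7,0,0,0,0]],
  ],
)

```text
t: 40.4
eef_pos: [0.5601, -0.2642, 0.2753]
tool_rot: [0.002, 0.034, 0.999, 0.001]
contact_force: [-0.2, 0.2, 0.5]
gripper_width: 0.699
grasp_force: 0.0
```

```bash
python3 w.py w19 .05 .2
```

```text
(40.4, array([ 0.5601, -0.2642,  0.2753]), 1.503, 0.699, 0.0, array([-0.2,  0.2,  0.5]))
amber [135. 100.] 862 [ 483.6 -391.8   32.4   30.1   85.3] 0.0624
amber [134. 176.] 4567 [ 564.9 -411.4   76.4  102.6   85.5] 0.0764
amber [411. 223.] 726 [646.2 -80.8  26.9  27.9  87.2] 0.0943
blue [219.  67.] 866 [ 456.7 -294.5   30.4   30.4   84.9] 0.0624
blue [219. 144.] 3717 [ 539.6 -302.1   48.4   93.9   85.6] 0.0764
green [386.  71.] 868 [ 471.6 -113.8   31.2   29.7   86.3] 0.0622
green [380. 148.] 3979 [ 556.  -120.4   49.6   94.2   85.8] 0.0761
red [302.  72.] 897 [ 467.7 -206.2   32.    30.7   86. ] 0.0624
red [304. 147.] 3819 [ 549.2 -206.9   49.1   95.    85.5] 0.0763
```

Call:
servo_tool(
  motion=[
    [[0.7,0.36,0.93,0,0],[0.7,0.36,0.93,0,0],[0.7,0.36,0.93,0,0],[0.7,0.36,0.93,0,0],[0.7,0.36,0.93,0,0],[0.7,0.36,0.93,0,0],[0.7,0.36,0.93,0,0],[0.7,0.36,0.93,0,0],[0.7,0.36,0.93,0,0],[0.7,0,0,0,0],[0.7,0,0,0,0],[0.7,0,0,0,0]],
  ],
)

```text
t: 41.65
eef_pos: [0.6881, 0.0624, 0.2729]
tool_rot: [0.0, 0.039, 0.999, -0.001]
contact_force: [-0.2, -0.2, 0.0]
gripper_width: 0.7
grasp_force: 0.0
```

```bash
python3 - <<'E'
from h import *
print(pose())
c,p,d,f,P=wshot("w20")
for lo,hi,nm in ((.055,.0635,"boxtop"),(.080,.095,"bar"),(.0635,.07,"skirt")):
    m=(P[...,2]>lo)&(P[...,2]<hi)&(P[...,0]>.6)&(P[...,0]<.85)&(P[...,1]>-.03)&(P[...,1]<.2)
    for ce,a,q in comps(m,P,40): print(nm,ce,a,rect(q),np.median(q[:,2]).round(4))
c2,p2,d2=shot("side");P2=cloud(c2,d2,K(c2,p2))
m=masks(p2)["amber"]&(P2[...,2]>.072)&(P2[...,2]<.08)&(P2[...,1]<-.3)&(P2[...,1]>-.47)&(P2[...,0]<.7)
for ce,a,q in comps(m,P2,40): print("amber",ce,a,rect(q))
cv2.imwrite("pics/big.png",cv2.resize(p[:,:,::-1],None,fx=1.5,fy=1.5))
E
```

```text
(41.65, array([0.6881, 0.0624, 0.2729]), 1.493, 0.7, 0.0, array([-0.2, -0.2,  0. ]))
boxtop [276. 178.] 14543 [718.9  85.9 149.9 160.2  86.2] 0.0601
boxtop [352. 247.] 105 [810.7 179.9  10.6  38.5  15.3] 0.0592
boxtop [255. 253.] 379 [8.102e+02 5.280e+01 2.200e+00 1.570e+02 1.000e-01] 0.0595
bar [278. 178.] 565 [704.2  87.1  14.4  45.9  16.2] 0.088
bar [361. 255.] 200 [806.8 179.5  40.7   1.9  87.3] 0.0882
skirt [273. 163.] 421 [690.3  83.3  16.4  42.8  16.6] 0.0662
skirt [282. 187.] 162 [721.3  92.5   9.1  34.   16.5] 0.0662
skirt [355. 249.] 77 [810.5 180.9   4.8  37.3   6.5] 0.0666
skirt [253. 256.] 324 [8.101e+02 5.150e+01 2.400e+00 1.508e+02 1.000e-01] 0.0668
amber [382. 264.] 586 [ 561.  -399.4   51.9   97.5   85.8]
```

View pics/big.png

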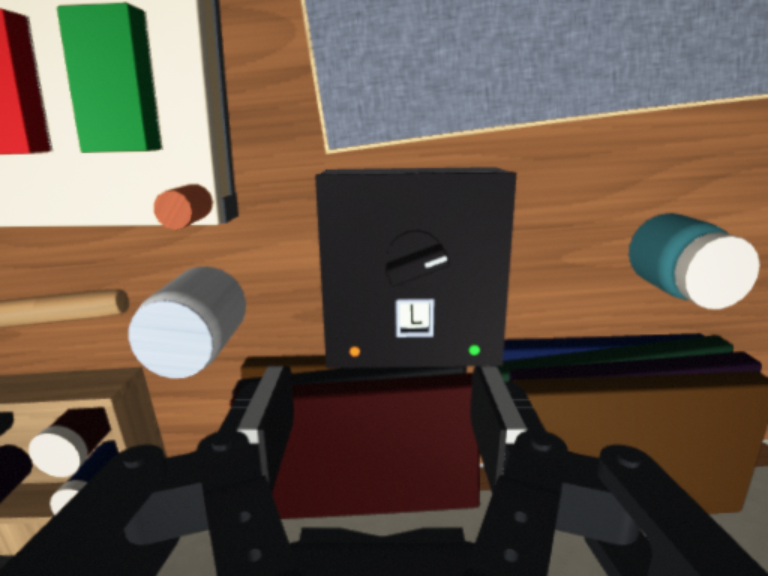

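The view shows the controller knob at (418,258) with its white pointer toward +y. The window at (415,317) shows an upside-down 7. The bar angle gives 250°, which agrees with 7. So I need 144°, which is 1.85 rad counter-clockwise. The bar centre is (0.704,0.087), and the placed amber slab measures about (0.561,-0.399).

Call:
servo_tool(
  motion=[
    [[0.5,0.04,0.06,-0.35,-0.92],[0.5,0.04,0.06,-0.35,-0.92],[0.5,0.04,0.06,-0.35,-0.92],[0.5,0.04,0.06,-0.35,-0.92],[0.5,0.04,0.06,-0.35,-0.92],[0.5,0.04,0.06,-0.35,-0.92],[0.5,0.03,0.05,-0.35,-0.92],[0.5,0.03,0.05,-0.35,-0.92],[0.5,0.03,0.05,-0.35,-0.92],[0.5,0.03,0.05,-0.35,-0.92],[0.5,0.03,0.05,-0.35,-0.9],[0.5,0,0,0,0],[0.5,0,0,0,0],[0.5,0,0,0,0]],
  ],
)

```text
t: 43.15
eef_pos: [0.7042, 0.0887, 0.1199]
tool_rot: [0.001, 0.6, 0.8, 0.001]
contact_force: [-0.4, -0.2, -0.7]
gripper_width: 0.5
grasp_force: 0.0
```

```bash
cat > k.py <<'E'
import sys
from h import *
print(pose())
c,p,d,f,P=wshot(sys.argv[1])
m=(P[...,2]>.082)&(P[...,2]<.095)&(P[...,0]>.66)&(P[...,0]<.75)&(P[...,1]>.03)&(P[...,1]<.14)
for ce,a,q in comps(m,P,40): print("bar",ce,a,rect(q),np.median(q[:,2]).round(4))
E
python3 k.py w21
```

```text
(43.15, array([0.7042, 0.0887, 0.1199]), 0.285, 0.5, 0.0, array([-0.4, -0.2, -0.7]))
bar [252. 225.] 1548 [704.   87.4  13.8  45.5  16.7] 0.0881
```

Call:
servo_tool(
  motion=[
    [[0.5,0,-0.03,-0.4,0],[0.5,0,0,-0.3,0],[0.5,0,0,-0.15,0],[0.5,0,0,0,0],[0.5,0,0,0,0]],
  ],
)

```text
t: 43.7
eef_pos: [0.7035, 0.0883, 0.0844]
tool_rot: [-0.0, 0.6, 0.8, -0.0]
contact_force: [0.1, 0.3, 0.9]
gripper_width: 0.499
grasp_force: 0.0
```

Call:
servo_tool(
  motion=[
    [[0,0,0,0,0],[0,0,0,0,0],[0,0,0,0,0],[0,0,0,0,0],[0,0,0,0,0],[0,0,0,0,0]],
  ],
  newtons=40,
)

```text
t: 44.3
eef_pos: [0.7032, 0.0881, 0.0853]
tool_rot: [-0.0, 0.6, 0.8, -0.0]
contact_force: [-3.8, -1.5, 5.7]
gripper_width: 0.131
grasp_force: 39.3
```

Call:
servo_tool(
  motion=[
    [[0,0,0,0.03,0.96],[0,0,0,0,0.96],[0,0,0,0,0.96],[0,0,0,0,0.96],[0,0,0,0,0.96],[0,0,0,0,0.96],[0,0,0,0,0.96],[0,0,0,0,0.96],[0,0,0,0,0.96],[0,0,0,0,0.96],[0,0,0,0,0.96],[0,0,0,0,0.96],[0,0,0,0,0.96],[0,0,0,0,0.96],[0,0,0,0,0.96],[0,0,0,0,0.96],[0,0,0,0,0],[0,0,0,0,0],[0,0,0,0,0]],
  ],
)

```text
t: 46.2
eef_pos: [0.7025, 0.0865, 0.0854]
tool_rot: [-0.002, -0.273, 0.962, -0.001]
contact_force: [-5.2, -2.7, 1.5]
gripper_width: 0.126
grasp_force: 40.6
```

```bash
python3 k.py w22
```

```text
(46.2, array([0.7025, 0.0865, 0.0854]), 2.124, 0.126, 40.57629835791886, array([-5.2, -2.7,  1.5]))
bar [254. 250.] 2036 [702.4  88.5  46.5  23.7  42.7] 0.088
```

Call:
servo_tool(
  motion=[
    [[0.5,0,0,0,0],[0.5,0,0,0,0],[0.5,0,0,0,0],[0.5,0,0,0.3,0],[0.5,0,0,0.8,0],[0.5,0,0,1,-0.8],[0.5,-0.2,-0.3,1,-0.8],[0.5,-0.2,-0.3,1,-0.8],[0.5,-0.2,-0.3,1,-0.8],[0.5,-0.2,-0.3,0,-0.8],[0.5,0,0,0,-0.8],[0.5,0,0,0,0],[0.5,0,0,0,0]],
  ],
)

```text
t: 47.55
eef_pos: [0.6717, 0.0409, 0.2905]
tool_rot: [0.0, 0.008, 1.0, 0.0]
contact_force: [0.8, -0.8, 0.0]
gripper_width: 0.499
grasp_force: 0.0
```

```bash
python3 k.py w23; python3 - <<'E'
from h import *
p=cv2.imread("pics/w23.png"); cv2.imwrite("pics/big2.png",cv2.resize(p,None,fx=1.5,fy=1.5))
E
```

```text
(47.55, array([0.6717, 0.0409, 0.2905]), 1.554, 0.499, 0.0, array([ 0.8, -0.8,  0. ]))
bar [294. 188.] 463 [704.   87.   45.8  14.   32.4] 0.088
```

View pics/big2.png

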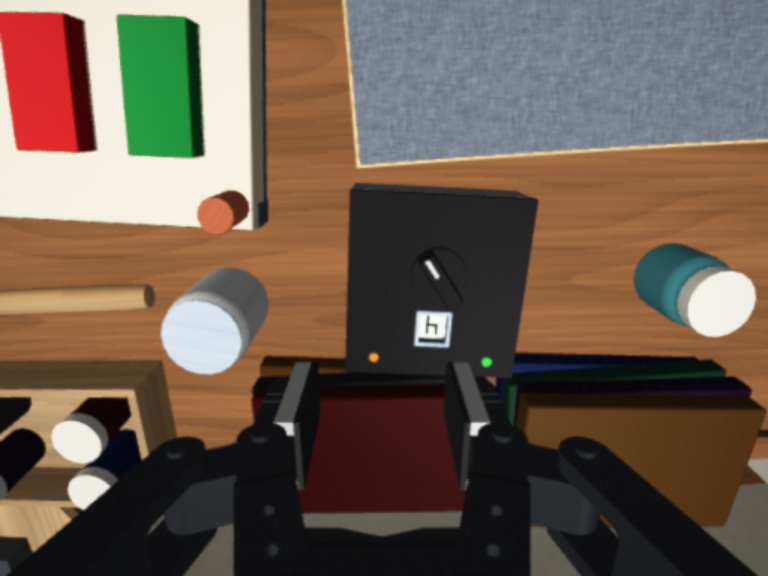

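The view shows an upside-down 4 centred in the window at (433,328). The bar angle gives 143.8°, within 0.01 rad. Now a final check of all the slabs and chips.

```bash
python3 - <<'E'
from h import *
c,p,d=shot("side");P=cloud(c,d,K(c,p)); a=np.array([.997,-.0785]); b=np.array([.0785,.997])
for k,m in masks(p).items():
    if k=="white": continue
    R={}
    for nm,lo,hi in (("chip",.0585,.066),("slab",.0725,.080)):
        mm=m&(P[...,2]>lo)&(P[...,2]<hi)&(P[...,0]>.4)&(P[...,0]<.64)&(P[...,1]<-.05)&(P[...,1]>-.432)
        R[nm]=max(comps(mm,P,30),key=lambda t:t[1])[2]
    r1,r2=rect(R["chip"]),rect(R["slab"]); v=r2[:2]-r1[:2]; print(k,r1,r2,"along",v@a,"lat",v@b)
E
```

```text
amber [ 481.8 -394.6   32.1   31.9   83. ] [ 559.8 -399.    51.1   98.    85.9] along 78.11139999999995 lat 1.7362000000000188
blue [ 452.9 -296.3   31.1   31.4   86.9] [ 536.8 -303.7   51.4   97.    86.3] along 84.22919999999998 lat -0.7916499999999793
green [ 468.2 -116.3   32.5   29.5   88.4] [ 553.9 -122.5   52.5   93.4   86.7] along 85.9296 lat 0.5460499999999966
red [ 466.  -208.2   33.1   34.3   84.3] [ 546.3 -208.2   51.7   95.4   87.5] along 80.05909999999996 lat 6.303549999999997
```

```bash
python3 -c "
from station import bot
print(bot.hand_in())"
```

```text
the job is handed in; nothing more can be done
None
```

I handed the job in at about 48 s: by my last camera check all four slabs lie white face down behind their chips (78–86 mm along, at most about 6 mm off line) and the drum shows 4; no verdict came back.

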